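# Mesh the push-in gear of a disc slicer and bring its drive plate to the index

## Task

Engage the drive of the slicer base: press its black knob down gently while rocking it round until you feel the teeth mesh, without forcing tooth against tooth, then push it fully home before the plate is turned. With the gear in, turn the knob so that the red mark on the drive plate stands at the white index, and let go with the knob still fully down. Leave the things standing round it alone.

Things in the scene. Friction and masses are not known exactly. Their poses are not given: they have to be found in the camera images.
- slicer_base: grey square slicer base, 170 x 170 mm and 68 mm high, fixed to the bench (its place and yaw vary). Origin: centre of its underside. The spindle axis stands upright through the origin, z up; its -x side bears the white index.
- index_mark (a point): white index pointer (15 x 6 mm) on top of the base, 76 mm from the spindle axis on the base's -x side, 73 mm above the bench
- drive_plate (a joint): angle (rad) of the round aluminium drive plate (132 mm across, its top 78 mm above the bench, two 8 mm high pegs at 52 mm radius) about the spindle axis, counter-clockwise from above positive; 0 = red mark at the index. It starts between 0.6 and 1.3 and stays where it is left: turning it takes about 0.2 N m. Only the meshed gear drives it.
- plate_mark (a point): red mark (20 x 7 mm) on the drive plate; the point lies 60 mm from the spindle axis
- gear_spindle (a joint): angle (rad) of the spindle with its knob about the spindle axis, counter-clockwise from above positive; turns freely (0.03 N m) until the gear is in
- gear_knob (a joint): how far the black gear knob is pushed down along the spindle (m): 0 up (out of gear), 0.016 fully home. It slides with about 2 N of friction and stays where it is left unless the spring inside pushes it back. At about 0.004 its three hidden, spring-loaded dog pins reach the teeth. Once the gear is in, turning the knob turns the plate.
- knob_grip (a point): centre of the knob's grip bar, which is 54 mm long (along this point's x), 14 mm wide (y) and 30 mm high, rising from a disc of 62 mm diameter. With the knob up this point is 127.5 mm above the bench, the bar's top 139.5 mm, the disc's top 110 mm; all sink 16 mm as the knob goes home.
- pepper_mill: wooden pepper mill, 58 x 160 mm, standing to the right of the base; origin: centre of its underside. To be left alone.
- spice_jar: spice jar with red cap, 45 x 106 mm, standing to the left of the base; origin: centre of its underside. To be left alone.
- teeth (a point): point on the spindle axis, 46 mm above the bench: level of the ring of six teeth hidden under the plate. Tooth spaces lie 1.05 rad apart, each giving 0.08 rad of play, at an unknown angle to the red mark, new each time. Pins on teeth: the spring resists with 4 N + 1.5 N per mm pressed on; over 18 N is forcing. Pins over spaces: they snap in and the resistance falls away.

How it is judged:
On the way:
1. the knob is fully home with the gear in mesh (pushed down more than 14 mm of its 16) (value of joint gear_knob above 0.014 m), for 0.3 s.
At the end, for the whole second after the job is handed in: the knob is still fully home (more than 14 mm down), the plate's red mark is within 0.1 rad of the white index and the plate is at rest (value of joint gear_knob above 0.014 m and value of joint drive_plate between -0.1 and 0.1 rad and velocity of joint drive_plate between -0.02 and 0.02 rad/s); the robot touches nothing.
It fails at once if the teeth are forced against one another (more than 18 N between gear and plate) (contact force between gear_spindle and drive_plate above 18 N).
It fails at once if the plate is turned (its mark more than 11 mm from the start) while the knob is not fully home (distance of plate_mark from where it was at the start of the episode above 0.011 m and value of joint gear_knob below 0.0135 m).
It fails at once if the pepper mill or the spice jar is moved by more than 20 mm (distance of any of pepper_mill, spice_jar from where it was at the start of the episode above 0.02 m).
It also fails if it takes over 51 s, if anything falls off the work surface, if the arm or the gripper's body presses on something with over 40 N, if the wrist force passes 120 N, or if a joint passes its speed limit or range.

## Robot

A 6-joint arm with a two-finger parallel gripper is mounted at the origin on a cart in front of the work surface, level with it; the furniture and walls round the work are solid. World frame = base frame: x ahead of the robot, y to its left, z up, the work surface at z = 0. Lengths are in m, angles in rad, forces in N, time in s.
With the tool pointing down it reaches from about 0.225 to 0.875 m from the base axis. Payload 3.4 kg.
Tool frame: the origin (TCP) lies between the finger pads; the fingertips stand 11 mm ahead of it and the grasp point (between the pads) lies 8 mm behind it; z points along the fingers, y is the line along which they close (so a half turn about z gives the same grasp; the last joint's range is limited). The gripper opens to 85 mm and grips with 20 to 120 N. Pads are 22 mm wide; open, the fingers measure 114 mm over their backs; the gripper's body (76 mm by 85 mm) begins 54 mm behind the grasp point. The pads swing forward as they close: fully open they stand 13 mm farther back than shut.
Start: joints at [-1.244, 0.276, 1.505, -0, 1.361, -0.121], TCP at [0.249, -0.518, 0.222] pointing down, gripper open.
Joint ranges: [-2.89, 2.89], [-0.75, 2.08], [0.22, 2.7], [-1.18, 4.32], [0.11, 2.71], [-2.7, 2.7]. Speed limits (rad/s): [2.57, 2.57, 3.14, 3.14, 3.14, 3.14].

## Interface

Orientations are given as a unit quaternion [w, x, y, z].
In Python, from rig import manip, imaging gives the robot as it stands. The module is installed in compiled form; this text tells all that it offers.
- The arm moves only by the tool jog_arm, never from a script. Its argument "deltas" is one flat list of numbers, 7 for each row, row after row: the turn, a rotation vector about the world's x, y, z in degrees, then the shift along the world's x, y, z in mm, then the opening, from 0 (shut) to 1 (fully open). In form: [ax, ay, az, tx, ty, tz, gripper, ax, ay, az, tx, ty, tz, gripper, ...]. A call has 1 to 20 rows; each row is the pose to reach, as a shift and turn from the pose commanded when the call began; what a row does not reach only later rows make up. A row lasts 1/10 s, in which the tool goes at most 50 mm and 8.59 degrees, less where a joint would pass 70% of its speed; a pose out of reach is approached as far as the arm can. A call with a gripper value outside its range is refused whole. The fingers move at their own pace and stop on an object; "grip_force" is the grip in N (left out, the last holds). Time passes only in rows, so rows that repeat a pose let the fingers close. It gives the time, the measured TCP pose, the force, the opening and the grip force at its end, in the units of the state.
- manip.get_state(): the state, without advancing time (a new reading comes with each control period).
- imaging.get_image(name): name is "scene" or "top" or "wrist"; returns the picture (480x640x3 uint8, blue, green, red); there is no depth.
- imaging.calibration(name): a dict with "mtx" (3x3 intrinsics, pixels), "cam_to_world" (4x4, takes a point from camera to world coordinates). Camera axes: x right, y down, z forward; pixel columns grow to the right and rows downward; lengths in m; the calibration is good to about 2 mm. A picture is of the moment at which its call begins: read the wrist's pose just before it. calibration takes no time and is no camera call; for the wrist camera it gives the pose at the moment of the call.
- manip.sign_off(): hands the job in; it is judged then, once.
The state is a dict: "clock": time; "qpos": joint angles; "qd": joint speeds; "effort": joint torques, N m; "position": TCP position; "ee_rot": TCP orientation; "contact_force": force on the tool from outside, world axes, zero at the start; "moment": the same for the moment, N m; "width": finger opening in m; "gripper_force": force on a finger pad.
Only numpy, scipy, OpenCV 4.12 (cv2) and the standard library are available. Lean on these libraries where they do the work, as an engineer would, in place of code of your own. Each camera call takes 0.05 s, during which the arm holds its last target. There are 200 camera calls.

## Working session

There is one attempt and no reset: what is moved stays moved. The work goes in short steps, Python scripts to look and compute and a tool call to move; the robot and the scene stay as the last step left them, time stands still between calls to the robot, and variables do not carry over. Pictures are saved under pics/ and viewed, at most 10 in all, crops included, and the job is handed in when it is done.

Besides the shell and the picture viewer there is one more tool, called after ">>>" by a JSON object that holds its "fn" and its "kwargs", one argument or row to a line. jog_arm: Moves the arm, as the interface text tells. Its arguments: {"type":"object","properties":{"deltas":{"type":"array"},"grip_force":{"type":"number"}},"required":["deltas"]}

```bash
mkdir -p pics; python3 - <<'E'
from rig import manip, imaging
import cv2,numpy as np
s=manip.get_state();print({k:np.round(v,3) for k,v in s.items()})
for n in("scene","top"):
    im=imaging.get_image(n);cv2.imwrite(f"pics/{n}0.png",im)
    c=imaging.calibration(n);print(n,np.round(c["mtx"],1).tolist(),np.round(c["cam_to_world"],3).tolist())
E
```

```text
{'clock': np.float64(0.0), 'qpos': array([-1.244,  0.277,  1.506, -0.   ,  1.361, -0.121]), 'qd': array([ 0.001,  0.001,  0.001,  0.001, -0.   , -0.002]), 'effort': array([ 2.0000e-03, -4.1676e+01, -2.4580e+01,  0.0000e+00,  1.1000e-02,
       -0.0000e+00]), 'position': array([ 0.249, -0.518,  0.221]), 'ee_rot': array([-0.001,  0.975,  0.222, -0.   ]), 'contact_force': array([ 0.978,  0.06 , -0.138]), 'moment': array([-0.016, -0.037, -0.009]), 'gripper_force': np.float64(0.0), 'width': np.float64(0.086)}
scene [[600.8, 0.0, 325.4], [0.0, 600.8, 242.2], [0.0, 0.0, 1.0]] [[-0.626, -0.436, 0.647, -0.479], [-0.78, 0.333, -0.53, 0.783], [0.015, -0.836, -0.549, 0.95], [0.0, 0.0, 0.0, 1.0]]
top [[459.9, 0.0, 315.1], [0.0, 459.9, 240.4], [0.0, 0.0, 1.0]] [[0.028, -0.986, 0.166, 0.365], [-1.0, -0.03, -0.005, -0.03], [0.01, -0.166, -0.986, 1.072], [0.0, 0.0, 0.0, 1.0]]
```

View pics/top0.png

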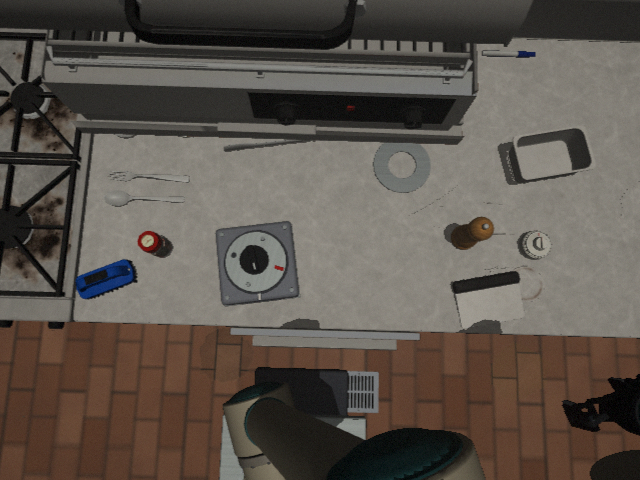

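View pics/scene0.png

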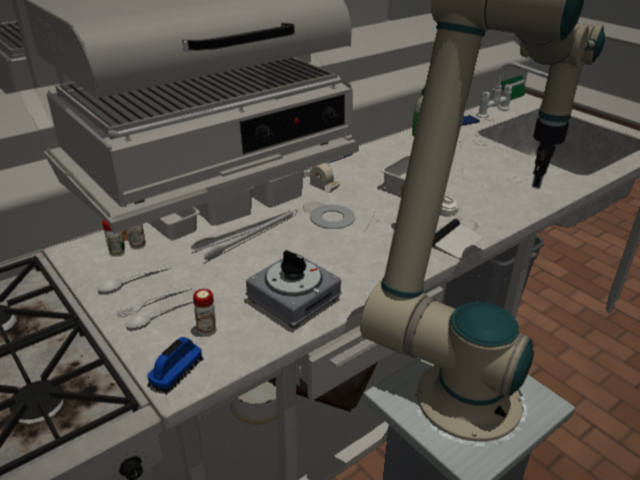

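The top view shows the base centred near (257,262), the white index at about (259,296), the red mark at about (279,268), the knob at (256,260), the jar at (150,242) and the mill at (472,233). Next I'll measure them by mask.

```bash
cat > h.py <<'E'
import numpy as np,cv2
from rig import manip,imaging
def ray(c,uv,z):
    uv=np.atleast_2d(uv).astype(float);d=np.c_[uv,np.ones(len(uv))]@np.linalg.inv(c["mtx"]).T
    T=c["cam_to_world"];d=d@T[:3,:3].T;o=T[:3,3]
    return o+d*((z-o[2])/d[:,2])[:,None]
def blobs(m,amin=8):
    n,l,st,ce=cv2.connectedComponentsWithStats(m.astype(np.uint8));
    return [(ce[i],st[i],l==i) for i in range(1,n) if st[i,4]>=amin]
E
python3 - <<'E'
from h import *
im=cv2.imread("pics/top0.png");c=imaging.calibration("top")
x0,y0=205,210;cr=im[y0:315,x0:310]
cv2.imwrite("pics/crop.png",cv2.resize(cr,(630,630),interpolation=cv2.INTER_CUBIC)[:600])
h=cv2.cvtColor(cr,cv2.COLOR_BGR2HSV);g=cr.max(2).astype(int)
def rep(nm,m,z,a=8):
    for ce,st,_ in blobs(m,a):
        uv=ce+[x0,y0];print(nm,np.round(uv,1),st[4],np.round(ray(c,uv,z)[0],4))
rep("red",(h[...,1]>120)&((h[...,0]<10)|(h[...,0]>170))&(g>90),.078)
rep("white",(g>200)&(h[...,1]<60),.073,4)
rep("black",g<45,.11,30)
rep("plate",(g>125),.078,300)
E
```

```text
red [278.7 267.7] 29 [0.4702 0.042  0.078 ]
black [253.5 259.1] 608 [0.4833 0.0934 0.11  ]
plate [257.5 260.2] 4827 [0.485  0.0887 0.078 ]
plate [256.2 262.2] 1905 [0.4807 0.0915 0.078 ]
```

View pics/crop.png

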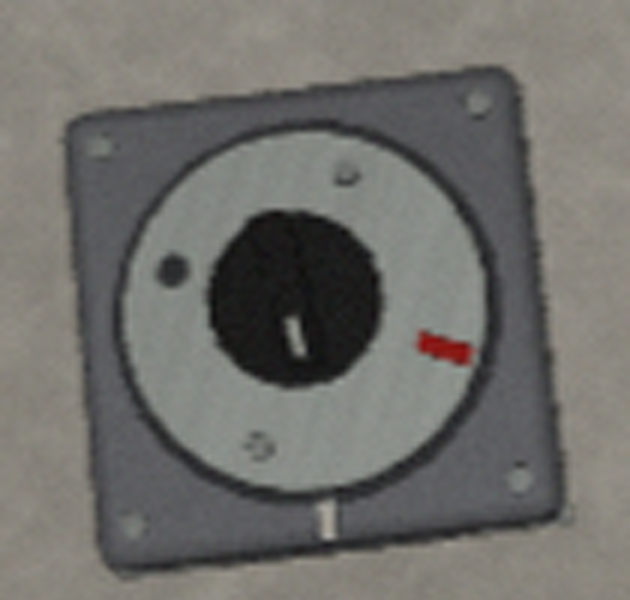

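Crop: the index is at about (328,520) in the 6x crop, the red mark at (445,348), and the plate centre near (307,310). The red mark is therefore about +1.2 rad from the index. The bar runs at about 13° with its white line at (295,337). I'll lift, move over the knob and turn about 167° ccw, so the wrist has room to turn clockwise.

>>> {"fn": "jog_arm", "kwargs": {
  "deltas": [0, 0, 8, 6, 15, 30, 1, 0, 0, 16, 20, 50, 60, 1, 0, 0, 24, 34, 85, 80, 1, 0, 0, 32, 48, 120, 80, 1, 0, 0, 40, 60, 155, 80, 1, 0, 0, 48, 72, 190, 80, 1, 0, 0, 56, 85, 225, 80, 1, 0, 0, 64, 98, 260, 80, 1, 0, 0, 72, 110, 295, 80, 1, 0, 0, 80, 122, 330, 80, 1, 0, 0, 88, 135, 365, 80, 1, 0, 0, 96, 148, 400, 80, 1, 0, 0, 104, 160, 435, 80, 1, 0, 0, 112, 172, 470, 80, 1, 0, 0, 120, 185, 505, 80, 1, 0, 0, 128, 198, 535, 80, 1, 0, 0, 136, 210, 560, 80, 1, 0, 0, 144, 220, 585, 80, 1, 0, 0, 152, 228, 600, 80, 1, 0, 0, 160, 232, 609, 80, 1]
}}

```text
clock: 2.1
position: [0.4812, 0.0921, 0.3013]
ee_rot: [-0.0, -0.053, 0.999, 0.0]
contact_force: [-0.1, -0.3, 0.5]
width: 0.0856
gripper_force: 0.0
```

>>> {"fn": "jog_arm", "kwargs": {
  "deltas": [0, 0, 7, 0, 0, 0, 1, 0, 0, 7, 0, 0, 0, 1, 0, 0, 7, 0, 0, 0, 1, 0, 0, 7, 0, 0, 0, 1]
}}

```text
clock: 2.5
position: [0.4808, 0.0904, 0.3018]
ee_rot: [-0.0, -0.109, 0.994, 0.0]
contact_force: [-0.8, 0.3, 1.6]
width: 0.0854
gripper_force: 0.0
```

```bash
python3 - <<'E'
from h import *
s=manip.get_state();print({k:np.round(v,3) for k,v in s.items()})
c=imaging.calibration("wrist");im=imaging.get_image("wrist");cv2.imwrite("pics/w1.png",im)
np.savez("w1.npz",**c);print(np.round(c["mtx"],1).tolist(),np.round(c["cam_to_world"],3).tolist())
E
```

```text
{'clock': np.float64(2.5), 'qpos': array([ 0.043,  0.108,  1.526,  0.   ,  1.507, -1.746]), 'qd': array([-0.002, -0.001, -0.002, -0.001,  0.001, -0.007]), 'effort': array([ 1.0400e-01, -3.2316e+01, -2.5644e+01,  8.0000e-03,  0.0000e+00,
        1.1000e-02]), 'position': array([0.481, 0.09 , 0.302]), 'ee_rot': array([-0.   , -0.109,  0.994,  0.   ]), 'contact_force': array([-0.81 ,  0.305,  1.597]), 'moment': array([-0.021,  0.052,  0.038]), 'gripper_force': np.float64(0.0), 'width': np.float64(0.085)}
[[401.4, 0.0, 320.3], [0.0, 401.4, 241.1], [0.0, 0.0, 1.0]] [[-0.217, 0.942, 0.257, 0.416], [0.976, 0.209, 0.058, 0.076], [0.001, 0.264, -0.965, 0.454], [0.0, 0.0, 0.0, 1.0]]
```

View pics/w1.png

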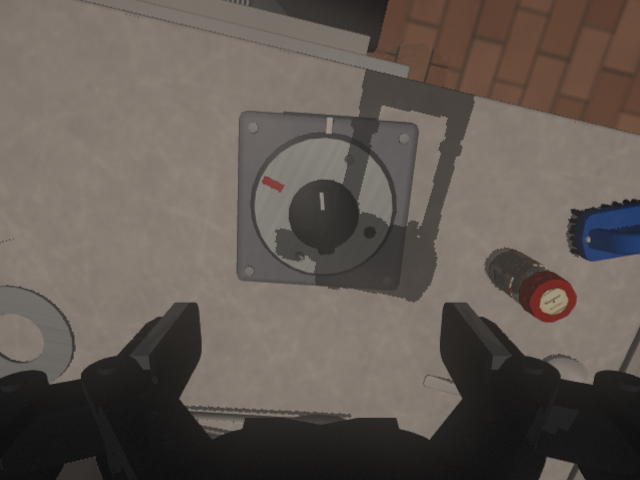

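Wrist view: base with screws at (252,128), (405,139), (390,282) and (250,271), index (330,125), red mark (272,184), knob disc about (323,214), bar line (322,201).

```bash
python3 - <<'E'
from h import *
im=cv2.imread("pics/w1.png");c=dict(np.load("w1.npz"))
h=cv2.cvtColor(im,cv2.COLOR_BGR2HSV);g=im.max(2).astype(int)
roi=np.zeros(g.shape,bool);roi[105:290,235:420]=1
def rep(nm,m,z,a=8):
    for ce,st,l in blobs(m&roi,a):
        p=ray(c,ce,z)[0];ys,xs=np.nonzero(l);q=ray(c,np.c_[xs,ys],z)[:,:2];w,v=np.linalg.eigh(np.cov(q.T))
        print(nm,np.round(ce,1),st[4],np.round(p,4),"ang",np.round(np.degrees(np.arctan2(v[1,1],v[0,1]))%180,1),"len",np.round(np.ptp(q@v[:,1]),3))
rep("red",(h[...,1]>120)&((h[...,0]<10)|(h[...,0]>170))&(g>70),.078)
m=(g>150)&(h[...,1]<70);m[:,:]&=True
r0=roi.copy();roi[:]=0;roi[112:136,322:338]=1;rep("index",m,.073)
roi[:]=0;roi[190:215,315:330]=1;rep("line",g>110,.1395,5)
roi[:]=0;roi[175:260,285:362]=1;rep("disc",g<38,.11,200)
s=np.array([[252.,128],[404.5,139],[390,282],[250,271]]);p=ray(c,s,.068)[:,:2];print(np.round(p,4),p.mean(0),np.linalg.norm(np.diff(p,axis=0),axis=1))
cv2.imwrite("pics/w1c.png",cv2.resize(im[100:300,230:430],(600,600),interpolation=cv2.INTER_CUBIC).clip(0,127)*2)
E
```

```text
red [272.2 183.4] 133 [0.4714 0.0425 0.078 ] ang 76.2 len 0.019
index [328.7 125.2] 53 [0.4089 0.0824 0.073 ] ang 7.7 len 0.012
line [321.8 201. ] 57 [0.4675 0.0887 0.1395] ang 17.7 len 0.013
[[0.4267 0.0138]
 [0.4056 0.1542]
 [0.5457 0.1782]
 [0.5651 0.0361]] [0.48576372 0.09555158] [0.14194585 0.14222962 0.14341444]
```

View pics/w1c.png

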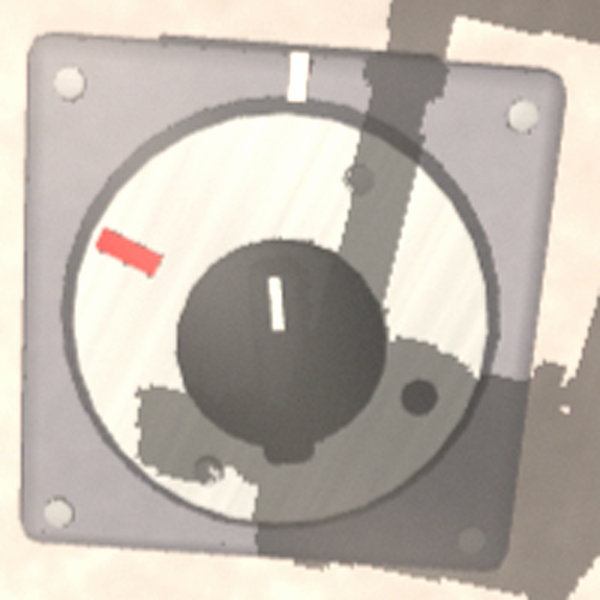

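Centre is (0.485, 0.095), and the disc and screws agree within 2 mm. Base yaw is about 9.5°, the bar is at about 18.5° and the red mark at about +1.14 rad. I'll line up, descend and grip the bar.

>>> {"fn": "jog_arm", "kwargs": {
  "deltas": [0, 0, 3, 4, 5, -20, 1, 0, 0, 6, 4, 5, -50, 1, 0, 0, 6, 4, 5, -80, 1, 0, 0, 6, 4, 5, -110, 1, 0, 0, 6, 4, 5, -135, 1, 0, 0, 6, 4, 5, -155, 1, 0, 0, 6, 4, 5, -168, 1, 0, 0, 6, 4, 5, -175, 1, 0, 0, 6, 4, 5, -175, 1, 0, 0, 6, 4, 5, -175, 1]
}}

```text
clock: 3.55
position: [0.4855, 0.0956, 0.1275]
ee_rot: [0.001, -0.162, 0.987, -0.0]
contact_force: [-0.4, -0.3, 1.1]
width: 0.0856
gripper_force: 0.0
```

>>> {"fn": "jog_arm", "kwargs": {
  "deltas": [0, 0, 0, 0, 0, 0, 0.5, 0, 0, 0, 0, 0, 0, 0.3, 0, 0, 0, 0, 0, 0, 0.2, 0, 0, 0, 0, 0, 0, 0.1, 0, 0, 0, 0, 0, 0, 0, 0, 0, 0, 0, 0, 0, 0, 0, 0, 0, 0, 0, 0, 0, 0, 0, 0, 0, 0, 0, 0],
  "grip_force": 50
}}

```text
clock: 4.35
position: [0.4856, 0.0946, 0.1272]
ee_rot: [0.0, -0.162, 0.987, -0.001]
contact_force: [1.8, -5.2, 1.2]
width: 0.0114
gripper_force: 48.8
```

>>> {"fn": "jog_arm", "kwargs": {
  "deltas": [0, 0, 0, 0, -1, -1, 0, 0, 0, 0, 0, -1, -2, 0, 0, 0, 0, 0, -1, -3, 0, 0, 0, 0, 0, -1, -3, 0],
  "grip_force": 70
}}

```text
clock: 4.75
position: [0.4855, 0.0945, 0.1239]
ee_rot: [0.0, -0.162, 0.987, -0.0]
contact_force: [3.0, -3.7, -0.6]
width: 0.0105
gripper_force: 68.4
```

>>> {"fn": "jog_arm", "kwargs": {
  "deltas": [0, 0, 0, 0, -1, -1, 0, 0, 0, 0, 0, -1, -2, 0, 0, 0, 0, 0, -1, -2.5, 0, 0, 0, 0, 0, -1, -2.5, 0]
}}

```text
clock: 5.15
position: [0.4856, 0.0944, 0.1223]
ee_rot: [0.001, -0.162, 0.987, 0.001]
contact_force: [0.3, -1.3, 6.8]
width: 0.0103
gripper_force: 69.4
```

```bash
python3 - <<'E'
from h import *
s=manip.get_state();print({k:np.round(v,3) for k,v in s.items()})
im=imaging.get_image("wrist");cv2.imwrite("pics/w2.png",im)
E
```

```text
{'clock': np.float64(5.15), 'qpos': array([ 0.05 ,  0.236,  1.829,  0.002,  1.075, -1.847]), 'qd': array([ 0.001, -0.001, -0.   , -0.001, -0.   , -0.001]), 'effort': array([ 5.8900e-01, -3.2834e+01, -1.8346e+01,  3.2600e-01,  4.3200e-01,
        4.0000e-03]), 'position': array([0.486, 0.094, 0.122]), 'ee_rot': array([ 0.001, -0.162,  0.987,  0.001]), 'contact_force': array([ 0.268, -1.281,  6.767]), 'moment': array([-0.227, -0.206, -0.062]), 'gripper_force': np.float64(69.427), 'width': np.float64(0.01)}
```

View pics/w2.png

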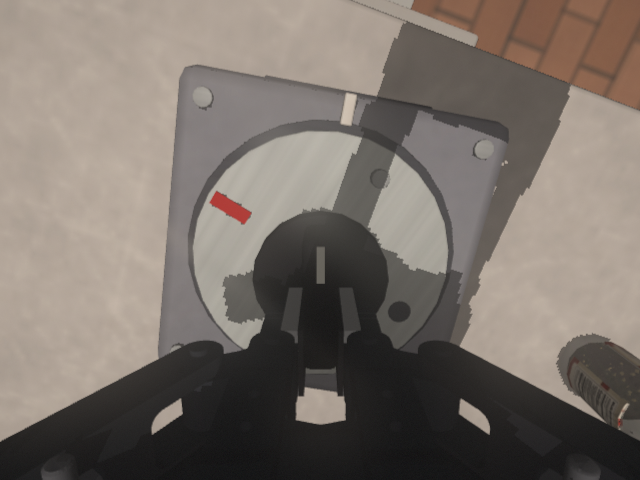

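The pads hold the bar with the line parallel to them, centred at (320,265). The upward force is about 6.8 N, so the pins have reached the teeth. Next I'll rock clockwise in small steps and watch the force.

>>> {"fn": "jog_arm", "kwargs": {
  "deltas": [0, 0, -2, 0, 0, -0.5, 0, 0, 0, -4, 0, 0, -0.5, 0, 0, 0, -6, 0, 0, -0.5, 0, 0, 0, -6, 0, 0, -0.5, 0]
}}

```text
clock: 5.6
position: [0.4856, 0.0943, 0.122]
ee_rot: [0.001, -0.11, 0.994, 0.001]
contact_force: [2.0, -1.1, 6.6]
width: 0.0101
gripper_force: 69.6
```

>>> {"fn": "jog_arm", "kwargs": {
  "deltas": [0, 0, -2, 0, 0, 0, 0, 0, 0, -4, 0, 0, 0, 0, 0, 0, -6, 0, 0, 0, 0, 0, 0, -6, 0, 0, 0, 0]
}}

```text
clock: 6.0
position: [0.4857, 0.0941, 0.122]
ee_rot: [0.001, -0.058, 0.998, 0.0]
contact_force: [1.7, -1.2, 6.4]
width: 0.0105
gripper_force: 69.6
```

```bash
cat >s.py <<'E'
from h import *
s=manip.get_state();print(np.round(s["contact_force"],1),np.round(s["moment"],3),np.round(s["position"],4),np.round(s["qpos"][5],3))
E
python3 s.py
```

```text
[ 1.7 -1.2  6.4] [-0.283 -0.153  0.167] [0.4857 0.0941 0.122 ] -1.637
```

```bash
cat >>s.py <<'E'
c=imaging.calibration("wrist");im=imaging.get_image("wrist")
h=cv2.cvtColor(im,cv2.COLOR_BGR2HSV);m=(h[...,1]>120)&((h[...,0]<10)|(h[...,0]>170))&(im.max(2)>70);m[330:]=0;m[:,480:]=0
g=im.max(2)
for ce,st,l in blobs(m,60):
    p=ray(c,ce,.078)[0,:2]; d=p-[.485,.095]
    if np.linalg.norm(d)<.08: print("red",st[4],np.round(p,4),"rel angle",np.round((np.arctan2(d[1],d[0])-np.radians(189.5))%(2*np.pi),3))
E
python3 s.py
```

```text
[ 1.7 -1.2  6.4] [-0.283 -0.153  0.167] [0.4857 0.0941 0.122 ] -1.637
red 538 [0.4713 0.0424] rel angle 1.151
```

>>> {"fn": "jog_arm", "kwargs": {
  "deltas": [0, 0, -2, 0, 0, 0, 0, 0, 0, -4, 0, 0, 0, 0, 0, 0, -6, 0, 0, 0, 0, 0, 0, -6, 0, 0, 0, 0]
}}

```text
clock: 6.45
position: [0.4857, 0.094, 0.122]
ee_rot: [0.001, -0.006, 1.0, 0.0]
contact_force: [0.7, -2.0, 7.3]
width: 0.0104
gripper_force: 69.6
```

```bash
python3 s.py
```

```text
[ 0.7 -2.   7.3] [-0.355 -0.251  0.155] [0.4857 0.094  0.122 ] -1.532
red 524 [0.4713 0.0424] rel angle 1.151
```

The plate has not moved. I'll keep going.

>>> {"fn": "jog_arm", "kwargs": {
  "deltas": [0, 0, -2, 0, 0, 0, 0, 0, 0, -4, 0, 0, 0, 0, 0, 0, -6, 0, 0, 0, 0, 0, 0, -6, 0, 0, 0, 0]
}}

```text
clock: 6.9
position: [0.4856, 0.0938, 0.1211]
ee_rot: [0.001, 0.047, 0.999, 0.0]
contact_force: [3.2, -2.7, 0.6]
width: 0.0103
gripper_force: 69.3
```

```bash
python3 s.py
```

```text
[ 3.2 -2.7  0.6] [-0.317 -0.536  0.006] [0.4856 0.0938 0.1211] -1.428
red 511 [0.4713 0.0424] rel angle 1.15
```

The force fell away and the knob dropped 0.9 mm, so the pins are in mesh. I'll push down in stages.

>>> {"fn": "jog_arm", "kwargs": {
  "deltas": [0, 0, 0, 0, 0, -1, 0, 0, 0, 0, 0, 0, -2, 0, 0, 0, 0, 0, 0, -3, 0, 0, 0, 0, 0, 0, -3, 0]
}}

```text
clock: 7.35
position: [0.4855, 0.0938, 0.1178]
ee_rot: [0.001, 0.047, 0.999, 0.0]
contact_force: [4.6, -2.1, -1.3]
width: 0.0105
gripper_force: 69.0
```

```bash
python3 s.py
```

```text
[ 4.6 -2.1 -1.3] [-0.255 -0.828 -0.042] [0.4855 0.0938 0.1178] -1.428
red 526 [0.4713 0.0425] rel angle 1.15
```

>>> {"fn": "jog_arm", "kwargs": {
  "deltas": [0, 0, 0, 0.5, 0, -1, 0, 0, 0, 0, 1, 0, -2, 0, 0, 0, 0, 1, 0, -3, 0, 0, 0, 0, 1, 0, -4, 0, 0, 0, 0, 1, 0, -4, 0]
}}

```text
clock: 7.9
position: [0.4856, 0.0938, 0.1136]
ee_rot: [-0.0, 0.047, 0.999, 0.0]
contact_force: [2.9, -0.8, -0.3]
width: 0.0102
gripper_force: 69.0
```

```bash
python3 s.py
```

```text
[ 2.9 -0.8 -0.3] [-0.102 -0.527  0.044] [0.4856 0.0938 0.1136] -1.428
red 546 [0.4713 0.0425] rel angle 1.15
```

>>> {"fn": "jog_arm", "kwargs": {
  "deltas": [0, 0, 0, 0, 0, -1, 0, 0, 0, 0, 0, 0, -2, 0, 0, 0, 0, 0, 0, -3, 0, 0, 0, 0, 0, 0, -3.5, 0, 0, 0, 0, 0, 0, -3.5, 0]
}}

```text
clock: 8.45
position: [0.4857, 0.0938, 0.1114]
ee_rot: [-0.0, 0.047, 0.999, 0.0]
contact_force: [0.3, -0.1, 7.6]
width: 0.0102
gripper_force: 70.4
```

```bash
python3 s.py
```

```text
[ 0.3 -0.1  7.6] [-0.059 -0.041  0.015] [0.4857 0.0938 0.1114] -1.428
red 558 [0.4713 0.0424] rel angle 1.15
```

Force rises at 15.8 mm of travel, so the knob is home. Now I'll turn the plate clockwise by about 60°, then check.

>>> {"fn": "jog_arm", "kwargs": {
  "deltas": [0, 0, -2, 0, 0, 0, 0, 0, 0, -5, 0, 0, 0, 0, 0, 0, -9, 0, 0, 0, 0, 0, 0, -13, 0, 0, 0, 0, 0, 0, -17, 0, 0, 0, 0, 0, 0, -20, 0, 0, 0, 0, 0, 0, -20, 0, 0, 0, 0]
}}

```text
clock: 9.2
position: [0.4856, 0.0933, 0.1114]
ee_rot: [-0.0, 0.219, 0.976, -0.0]
contact_force: [0.2, -1.1, 8.4]
width: 0.0103
gripper_force: 70.6
```

```bash
python3 s.py
```

```text
[ 0.2 -1.1  8.4] [-0.335  0.023  0.133] [0.4856 0.0933 0.1114] -1.078
red 553 [0.4555 0.0494] rel angle 0.831
```

>>> {"fn": "jog_arm", "kwargs": {
  "deltas": [0, 0, -3, 0, 0, 0, 0, 0, 0, -7, 0, 0, 0, 0, 0, 0, -11, 0, 0, 0, 0, 0, 0, -15, 0, 0, 0, 0, 0, 0, -19, 0, 0, 0, 0, 0, 0, -23, 0, 0, 0, 0, 0, 0, -27, 0, 0, 0, 0, 0, 0, -31, 0, 0, 0, 0, 0, 0, -35, 0, 0, 0, 0, 0, 0, -39, 0, 0, 0, 0, 0, 0, -42, 0, 0, 0, 0, 0, 0, -44, 0, 0, 0, 0, 0, 0, -44, 0, 0, 0, 0]
}}

```text
clock: 10.55
position: [0.4848, 0.0926, 0.1113]
ee_rot: [-0.0, 0.569, 0.823, -0.001]
contact_force: [-0.7, -4.3, 9.6]
width: 0.0103
gripper_force: 70.8
```

```bash
python3 s.py; python3 -c "
from h import *
cv2.imwrite('pics/w3.png',imaging.get_image('wrist'))"
```

```text
[-0.7 -4.3  9.6] [-0.65   0.243  0.137] [0.4848 0.0926 0.1113] -0.311
red 538 [0.4324 0.0818] rel angle 0.081
```

View pics/w3.png

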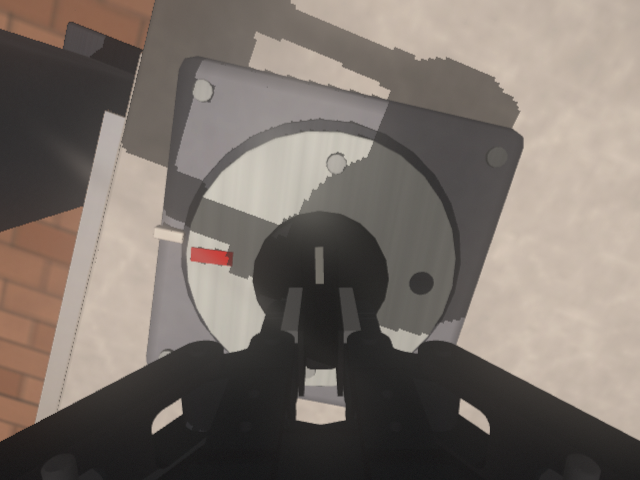

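The red mark at (212,257) is just short of the index at (168,234), with about 0.08 rad left. I'll turn 4.5° more and compare both marks in one view.

>>> {"fn": "jog_arm", "kwargs": {
  "deltas": [0, 0, -1.5, 0, 0.5, 0, 0, 0, 0, -3, 0, 0.5, 0, 0, 0, 0, -4.5, 0, 0.5, 0, 0, 0, 0, -4.5, 0, 0.5, 0, 0]
}}

```text
clock: 11.05
position: [0.4847, 0.0926, 0.1113]
ee_rot: [0.0, 0.6, 0.8, -0.002]
contact_force: [-1.1, -5.2, 10.1]
width: 0.0102
gripper_force: 70.9
```

```bash
cat >>s.py <<'E'
q=[(np.array(ce),st[4]) for ce,st,l in blobs((g>140)&(h[...,1]<70),20)]
for ce,a in q:
    p=ray(c,ce,.073)[0,:2];d=p-[.485,.095]
    if .066<np.linalg.norm(d)<.09: print("index?",np.round(ce),a,np.round(p,4),np.degrees(np.arctan2(d[1],d[0])))
E
python3 s.py
```

```text
[-1.1 -5.2 10.1] [-0.859  0.275  0.171] [0.4847 0.0926 0.1113] -0.231
red 542 [0.4316 0.0858] rel angle 0.005
index? [239. 123.] 8746 [0.4297 0.1496] 135.3419842822183
index? [171. 233.] 143 [0.4097 0.09  ] -176.20640999010487
index? [319. 411.] 1078 [0.5077 0.0125] -74.6262190781747
```

```bash
python3 - <<'E'
from h import *
c=imaging.calibration("wrist");im=imaging.get_image("wrist");g=im.max(2)
cv2.imwrite("pics/w4.png",cv2.resize(im[40:340,120:520],(800,600),interpolation=cv2.INTER_CUBIC))
np.savez("w4.npz",**c)
E
```

```text
(no output)
```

View pics/w4.png

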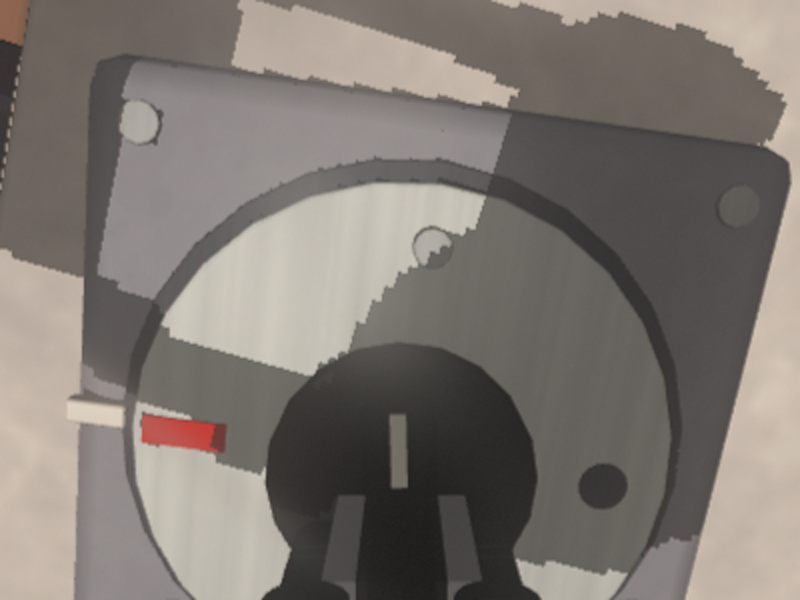

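In the crop the index is centred at (97,411), which is full-frame (168.5,245.5), with the red mark at (183,433) and a screw at (141,121). The earlier blob had merged the index with a sunlit patch, so I'll recompute.

```bash
python3 - <<'E'
from h import *
c=dict(np.load("w4.npz"));f=lambda u,v,z:ray(c,[120+u/2-.25,40+v/2-.25],z)[0,:2]
I=f(97,411,.073);R=f(183,433,.078);S=[f(141,121,.068),f(739,206,.068)]
print(I,R,S)
d=S[1]-S[0];print("screw edge",np.linalg.norm(d),np.degrees(np.arctan2(d[1],d[0])))
for o in([.485,.095],[.4858,.0955],[.484,.094]):
    a=[np.arctan2(*(p-o)[::-1]) for p in(I,R)];print(np.degrees(a)%360,a[1]-a[0])
E
```

```text
[0.40943724 0.08350691] [0.43191862 0.0858013 ] [array([0.40493268, 0.15295614]), array([0.54420269, 0.17378289])]
screw edge 0.14081864316467432 8.505113185580127
[188.64839707 189.83138767] 0.020647080928789308
[188.92562986 190.20402247] 0.022312160179161822
[188.01053099 188.94613418] 0.016329356133360395
```

The red mark is within about 0.02 rad of the index. I'll unload the twist within the play, release and retreat.

>>> {"fn": "jog_arm", "kwargs": {
  "deltas": [0, 0, 1, 0, 0, 0, 0, 0, 0, 1, 0, 0, 0, 0.1, 0, 0, 1, 0, 0, 0, 0.3, 0, 0, 1, 0, 0, 0, 0.6, 0, 0, 1, 0, 0, 0, 0.8, 0, 0, 1, 0, 0, 0, 0.8, 0, 0, 1, 0, 0, 0, 0.8, 0, 0, 1, 0, 0, 0, 0.8, 0, 0, 1, 0, 0, 0, 0.8]
}}

```text
clock: 12.05
position: [0.4859, 0.0942, 0.1104]
ee_rot: [-0.0, 0.594, 0.805, -0.0]
contact_force: [1.7, 0.0, -0.0]
width: 0.0683
gripper_force: 0.0
```

>>> {"fn": "jog_arm", "kwargs": {
  "deltas": [0, 0, 0, 0, 0, 5, 0.8, 0, 0, 0, 0, 0, 20, 0.8, 0, 0, 0, 0, 0, 45, 0.8, 0, 0, 0, 0, 0, 75, 0.8, 0, 0, 0, 0, 0, 110, 0.8, 0, 0, 0, 0, 0, 150, 0.8, 0, 0, 0, 0, 0, 180, 0.8, 0, 0, 0, 0, 0, 190, 0.8, 0, 0, 0, 0, 0, 190, 0.8, 0, 0, 0, 0, 0, 190, 0.8]
}}

```text
clock: 13.05
position: [0.4851, 0.0941, 0.2991]
ee_rot: [-0.001, 0.594, 0.805, -0.001]
contact_force: [-0.7, 0.3, -0.7]
width: 0.0682
gripper_force: 0.0
```

```bash
python3 s.py; python3 - <<'E'
from h import *
c=imaging.calibration("wrist");im=imaging.get_image("wrist");np.savez("w5.npz",**c)
cv2.imwrite("pics/w5.png",im)
E
```

```text
[-0.7  0.3 -0.7] [ 0.009 -0.037 -0.021] [0.4851 0.0941 0.2991] -0.249
red 143 [0.4322 0.0861] rel angle 0.001
```

View pics/w5.png

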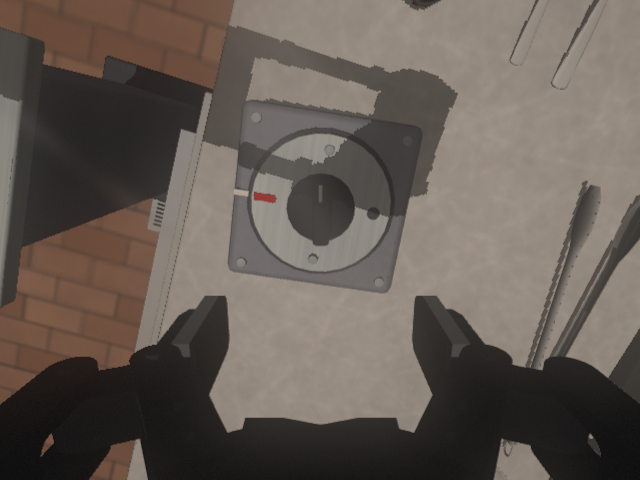

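The red mark at (264,198) stands on the line from the index at (240,192). The knob disc, about 67 px wide against 69 px with the knob up, has stayed down.

```bash
python3 -c "
from rig import manip
print(manip.sign_off())"
```

```text
the job is handed in; nothing more can be done
None
```

The job is handed in: the gear meshed at low force, the knob is home at about 15.8 mm of its 16 mm travel, the red mark is within about 0.02 rad of the index, and the arm is clear; the judge's verdict was not shown.

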